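Load the reagent carrier

TASK

Gather the three round reagent bottles into the tray, each standing upright in the cell of its own size: the large bottle in the largest cell, the medium one in the middle-sized cell, the small one in the smallest. Set each down gently, without dropping it or tipping any bottle over, and leave the two square bottles standing where they are.

Things in the scene. Friction and masses are not known exactly. Their poses are not given: they have to be found in the camera images.
- large_bottle: the large round reagent bottle (brown glass, white cap), standing upright: cylindrical body 62 mm in diameter up to about 130 mm, screw cap 37 mm in diameter above it, 150 mm tall in all; loose, 0.1 to 0.4 kg, cap does not turn. Origin: centre of its underside, z up along the bottle
- medium_bottle: the medium round reagent bottle (white, blue cap), standing upright: cylindrical body 50 mm in diameter up to about 100 mm, screw cap 31 mm in diameter above it, 115 mm tall in all; loose, 0.1 to 0.4 kg, cap does not turn. Origin: centre of its underside, z up along the bottle
- small_bottle: the small round reagent bottle (white, red cap), standing upright: cylindrical body 40 mm in diameter up to about 74 mm, screw cap 26 mm in diameter above it, 85 mm tall in all; loose, 0.1 to 0.4 kg, cap does not turn. Origin: centre of its underside, z up along the bottle
- square_bottle: a look-alike that stays where it is: white bottle with SQUARE body 50 x 50 mm and round blue cap, 115 mm tall, loose. Origin: centre of its underside, z up
- square_bottle_small: a smaller look-alike that stays where it is: white bottle with SQUARE body 40 x 40 mm and round red cap, 85 mm tall, loose. Origin: centre of its underside, z up
- tray: the carrier: shallow metal tray 106 mm (its x) by 300 mm (its y), rim 12 mm high, that cannot move; the three grey cells stand in it in a row along its y, 94 mm apart, in any order. Origin: centre of its underside on the desk. To the right of the work and beyond it a desk lamp head hangs 0.55 m above the desk (over x 0.50 to 0.68, y -0.12 to -0.58 m from the robot), on a stem near x 0.85 to 0.95, y -0.1: keep the arm away from both, swing round nearer the robot
- large_cell: the large grey open-topped square cell in the tray, fixed: inside 80 x 80 mm, walls 4 mm thick, 34 mm high outside, floor 4 mm thick (floor 7 mm above the desk, wall tops 37 mm above it). Origin: centre of its underside, 3 mm above the desk; sides along the tray's x and y
- medium_cell: the medium grey open-topped square cell in the tray, fixed: inside 68 x 68 mm, walls 4 mm thick, 34 mm high outside, floor 4 mm thick (floor 7 mm above the desk, wall tops 37 mm above it). Origin: centre of its underside, 3 mm above the desk; sides along the tray's x and y
- small_cell: the small grey open-topped square cell in the tray, fixed: inside 58 x 58 mm, walls 4 mm thick, 34 mm high outside, floor 4 mm thick (floor 7 mm above the desk, wall tops 37 mm above it). Origin: centre of its underside, 3 mm above the desk; sides along the tray's x and y
Things that resemble listed ones, but are neither listed nor needed, are in the scene too. What is shaped like the small_bottle but orange is not meant.

How it is judged (in metres and radians):
At the end, for the whole second after the job is handed in: Each round bottle stands upright (within 0.1 rad), released and at rest, on the floor of the cell of its own size (within 15 mm of the cell's centre, underside less than 10 mm above the cell's underside); both square bottles still stand upright within 30 mm of where they were (horizontal distance between large_bottle and large_cell below 0.015 m and z of large_bottle in the frame of large_cell below 0.01 m and angle between each of large_bottle, medium_bottle, small_bottle, square_bottle, square_bottle_small's own z axis and vertical below 0.1 rad and linear speed of each of large_bottle, medium_bottle, small_bottle below 0.02 m/s and contact force between each of large_bottle, medium_bottle, small_bottle and the fingers below 0.1 N and horizontal distance between medium_bottle and medium_cell below 0.015 m and z of medium_bottle in the frame of medium_cell below 0.01 m and horizontal distance between small_bottle and small_cell below 0.015 m and z of small_bottle in the frame of small_cell below 0.01 m and distance of each of square_bottle, square_bottle_small from where it was at the start of the episode below 0.03 m); the robot touches nothing.
It fails at once if a bottle is tipped over (angle between any of large_bottle, medium_bottle, small_bottle, square_bottle, square_bottle_small's own z axis and vertical above 0.7 rad).
It fails at once if a square bottle is moved more than 30 mm (distance of any of square_bottle, square_bottle_small from where it was at the start of the episode above 0.03 m).
It fails at once if a bottle is dropped (falls freely by about 20 mm or more) ((linear speed of large_bottle above 0.6 m/s and contact force between large_bottle and anything else below 0.01 N) or (linear speed of medium_bottle above 0.6 m/s and contact force between medium_bottle and anything else below 0.01 N) or (linear speed of small_bottle above 0.6 m/s and contact force between small_bottle and anything else below 0.01 N)).
It also fails if it takes over 102 s, if anything falls off the work surface, if the arm or the gripper's body presses on something with over 40 N, if the wrist force passes 120 N, or if a joint passes its speed limit or range.

ROBOT

A 6-joint arm with a two-finger parallel gripper is mounted at the origin on a cart in front of the work surface, level with it; the furniture and walls round the work are solid. World frame = base frame: x ahead of the robot, y to its left, z up, the work surface at z = 0. Lengths are in mm, angles in rad, forces in N, time in s.
With the tool pointing down it reaches from about 350 to 975 mm from the base axis. Payload 7.1 kg.
Tool frame: the origin (TCP) lies on the mounting face of the last link; the fingertips stand 182 mm ahead of it and the grasp point (between the pads) lies 163 mm ahead of it (ctrl.tip_reach is the distance from the TCP to the fingertips, in mm); z points along the fingers, y is the direction in which the jaws open and shut (so a half turn about z gives the same grasp; the last joint's range is limited). The gripper opens to 88 mm and grips with 3 to 60 N. Pads are 20 mm wide; open, the fingers measure 115 mm over their backs; the gripper's body (75 mm by 178 mm) begins 61 mm behind the grasp point.
Start: joints at [1.212, 0.423, 1.63, -0, 1.089, -0.019], TCP at [208.28, 589.259, 404.675] pointing down, gripper open.
Joint ranges: [-3, 3], [-0.9, 2.11], [0.09, 2.58], [-1.31, 4.45], [0.11, 2.69], [-2.54, 2.54]. Speed limits (rad/s): [2.39, 2.39, 3.01, 3.14, 3.14, 3.14].

INTERFACE

Orientations are given as a rotation vector (axis times angle).
In Python, from workcell import ctrl gives the robot as it stands.
- The arm moves only by the tool jog_arm, never from a script. Its argument "steps" is a list that holds one entry, the list of rows, each a list of 7 numbers: the shift along the tool's x, y, z in m, then the turn, a rotation vector about the tool's x, y, z in degrees, then the gripper's target within -1 to 1 (shut at 1, half-way at 0, fully open at -1). A call has 1 to 20 rows; each row shifts and turns the commanded pose from where the row before left it, along the tool's axes as they then stand; what a row does not reach is not made up. A row lasts 1/12 s, in which the tool goes at most 41.7 mm and 7.16 degrees, less where a joint would pass 70% of its speed; a pose out of reach is approached as far as the arm can. A call is refused whole if a number of a shift passes 0.0417 or a number of a turn 7.16, either way. A call with a gripper value outside its range is refused whole. The fingers move at their own pace and stop on an object; the grip force is fixed at half the most. Time passes only in rows, so rows that do not move let the fingers close. It gives the time, the measured TCP pose, the force and the opening at its end, in the units of the state.
- ctrl.get_obs(): the state, without advancing time (a new reading comes with each control period).
- ctrl.get_image(name): name is "scene" or "top" or "wrist"; returns the picture (480x640x3 uint8, red, green, blue); there is no depth.
- ctrl.camera_info(name): a dict with "fx", "fy", "cx", "cy" (pixels), "dist" ([k1, k2, p1, p2, k3] as OpenCV has them; the pictures are not rectified), "origin" and "attitude" of the camera in the world; the wrist camera has in their place "T_tool_cam" (4x4, takes a point from camera to tool coordinates, whose origin is the TCP and whose axes are the flange's). Camera axes: x right, y down, z forward; pixel columns grow to the right and rows downward; lengths in mm; the calibration is good to about 2 mm. A picture is of the moment at which its call begins: read the wrist's pose just before it. camera_info takes no time and is no camera call.
- ctrl.close_job(): hands the job in, once; it reports no verdict.
Trained networks look in the newest picture that a camera, given by its name, has taken for a name from the list of things; names that differ only in an ending like _2 or _b are one class to them, and where a whole thing is asked for, a point or a joint stands for the part that bears it (a point fixed in the world has none). Each returns a list of dicts, best first, with "p" (0 to 1); they miss things now and then, are a little off and sometimes report something else, mostly with a low value. They report only what shows in the picture. A call takes as long as a camera call. They do not tell look-alikes from the thing itself.
- ctrl.look_for(thing, camera): "bbox" ([left, top, right, bottom] in pixels, round what is visible of it).
- ctrl.trace(thing, camera): "pixels" (480x640 bool, what is visible of it) and "bbox" ([left, top, right, bottom] in pixels, round what is visible of it).
- ctrl.landmark_of(thing, camera): "uv" ([column, row] in pixels: a listed point, or the origin of a listed thing).
The state is a dict: "t": time; "qpos": joint angles; "qvel": joint speeds; "joint_torque": joint torques, N m; "ee_pos": TCP position; "orientation": TCP orientation; "ft_force": force on the tool from outside, world axes, zero at the start; "moment": the same for the moment, N m; "width": finger opening in mm.
Only numpy, scipy, OpenCV 4.12 (cv2) and the standard library are available. Lean on these libraries where they do the work, as an engineer would, in place of code of your own. Each camera call takes 0.05 s, during which the arm holds its last target.

## Working session

There is one attempt and no reset: what is moved stays moved. The work goes in short steps, Python scripts to look and compute and a tool call to move; the robot and the scene stay as the last step left them, time stands still between calls to the robot, and variables do not carry over. Pictures are saved under pics/ and viewed, and the job is handed in when it is done.

Besides the shell and the picture viewer there is one more tool, called after "Request:" by a JSON object that holds its "api" and its "payload". jog_arm: Moves the arm, as the interface text tells. Its arguments: {"type":"object","properties":{"steps":{"type":"array"}},"required":["steps"]}

```bash
mkdir -p pics; ls
python3 - <<'E'
from workcell import ctrl
import cv2
o=ctrl.get_obs();print({k:(v if not hasattr(v,'round') else v) for k,v in o.items()})
for n in ("top","scene","wrist"):
    im=ctrl.get_image(n);cv2.imwrite(f"pics/{n}0.png",im[:,:,::-1])
    print(n,ctrl.camera_info(n))
E
```

```text
pics
{'t': 0.0, 'qpos': array([ 1.21203011e+00,  4.23863887e-01,  1.63069311e+00, -7.46998090e-06,
        1.08862140e+00, -1.89957836e-02]), 'qvel': array([ 2.37574510e-04,  8.19830049e-05,  4.38916569e-04, -5.25739648e-04,
        1.13461861e-03,  6.04959203e-06]), 'joint_torque': array([-1.03906132e-03, -5.44620931e+01, -2.73670328e+01,  6.43334398e-02,
        2.26944638e-02, -1.34191923e-04]), 'ee_pos': array([208.1693139 , 589.0148962 , 403.88587224]), 'orientation': array([-5.31091850e-01, -3.09607978e+00,  2.44830085e-03]), 'ft_force': array([-0.40990924,  0.54298839,  0.21204743]), 'moment': array([-0.00033822,  0.00431316,  0.05439642]), 'width': 87.41092546042898}
top {'fx': 581.1722846185306, 'fy': 581.1722846185306, 'cx': 330.48518285270166, 'cy': 234.76007989235492, 'dist': array([-0.14410553,  0.        ,  0.        ,  0.        ,  0.        ]), 'origin': array([ 321.82159997,    4.5371544 , 1317.07122511]), 'attitude': array([-2.14986358,  2.12284297, -0.17707068])}
scene {'fx': 608.5234905378395, 'fy': 608.5234905378395, 'cx': 319.1534005340185, 'cy': 230.69647504860492, 'dist': array([-0.15459214,  0.        ,  0.        ,  0.        ,  0.        ]), 'origin': array([ -69.26778934, -571.69508227, 1055.85383181]), 'attitude': array([-2.29194844,  0.96300871, -0.34577133])}
wrist {'fx': 376.5422829150546, 'fy': 376.5422829150546, 'cx': 325.4034141604413, 'cy': 244.15073413338786, 'dist': array([-0.05193109,  0.        ,  0.        ,  0.        ,  0.        ]), 'T_tool_cam': array([[ 1.00479888e-03, -9.61457464e-01, -2.74951878e-01,
         7.55043581e+01],
       [ 9.99998930e-01,  1.25828729e-03, -7.45555577e-04,
         9.71315627e-01],
       [ 1.06278843e-03, -2.74950834e-01,  9.61457700e-01,
         1.88750000e+01],
       [ 0.00000000e+00,  0.00000000e+00,  0.00000000e+00,
         1.00000000e+00]])}
```

View pics/top0.png

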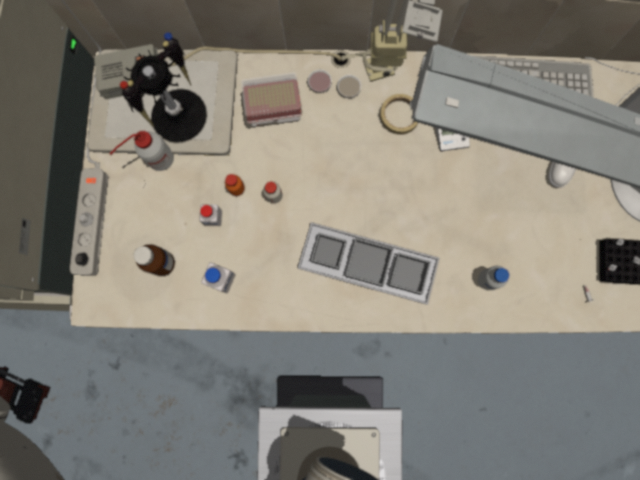

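View pics/scene0.png

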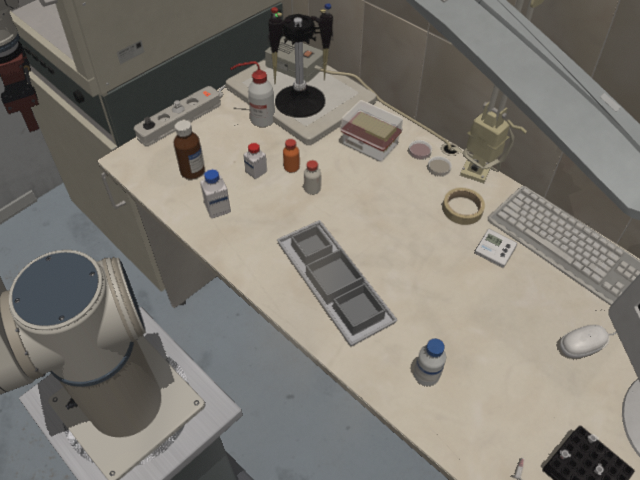

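View pics/wrist0.png

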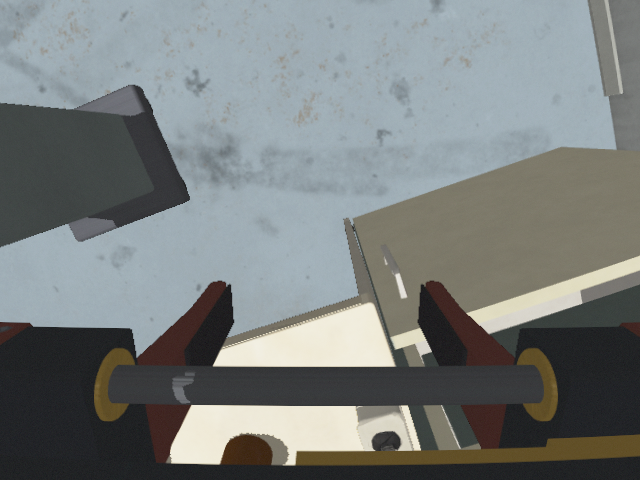

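The top view shows these candidates:
- **Large:** brown bottle at (153,260).
- **Blue caps:** (496,277) looks round, (216,277) looks square.
- **Red caps:** (272,190) looks round and white, (208,213) looks square, (234,184) is orange.

The tray is at about (368,262). I'll confirm these in enlarged crops and measure.

```bash
cat > h.py <<'E'
from workcell import ctrl
import cv2, numpy as np
def pose(n):
    ci=ctrl.camera_info(n);K=np.array([[ci['fx'],0,ci['cx']],[0,ci['fy'],ci['cy']],[0,0,1]])
    if n=='wrist':
        o=ctrl.get_obs();R,_=cv2.Rodrigues(np.array(o['orientation']));T=ci['T_tool_cam']
        return K,ci['dist'],R@T[:3,:3],R@T[:3,3]+o['ee_pos']
    R,_=cv2.Rodrigues(ci['attitude']);return K,ci['dist'],R,ci['origin']
def plane(P,uv,z):
    K,d,R,o=P
    p=cv2.undistortPoints(np.array(uv,float).reshape(-1,1,2),K,d).reshape(-1,2)
    r=np.c_[p,np.ones(len(p))]@R.T
    return o+r*((z-o[2])/r[:,2])[:,None]
def proj(P,X):
    K,d,R,o=P;X=np.atleast_2d(X)
    return cv2.projectPoints(((X-o)@R),np.zeros(3),np.zeros(3),K,d)[0].reshape(-1,2)
E
python3 - <<'E'
from h import *
H={'large_bottle':150,'medium_bottle':115,'small_bottle':85,'square_bottle':115,'square_bottle_small':85}
for n in ("top","scene"):
    P=pose(n);im=ctrl.get_image(n)
    for t in H:
        for d in ctrl.landmark_of(t,n)[:4]:
            print(n,t,round(d['p'],2),np.round(d['uv'],1),np.round(plane(P,d['uv'],0)[0][:2]))
    for t in ('tray','large_cell','medium_cell','small_cell'):
        for d in ctrl.landmark_of(t,n)[:4]:
            print(n,t,round(d['p'],2),np.round(d['uv'],1),np.round(plane(P,d['uv'],0 if t=='tray' else 3)[0][:2]))
im=cv2.imread('pics/scene0.png')
a=cv2.resize(im[110:230,160:340],None,fx=4,fy=4,interpolation=cv2.INTER_CUBIC)
b=cv2.resize(im[325:405,380:480],None,fx=3,fy=3,interpolation=cv2.INTER_CUBIC)
a[:240,420:720]=b;cv2.imwrite('pics/crop1.png',a)
E
```

```text
top large_bottle 0.98 [163.3 259.9] [476. 389.]
top medium_bottle 0.63 [489.1 279.8] [ 440. -361.]
top small_bottle 0.8 [277.6 196.9] [628. 128.]
top small_bottle 0.79 [236.9 184.9] [655. 225.]
top square_bottle 0.97 [218.9 278.1] [436. 258.]
top square_bottle_small 0.87 [212.4 216.1] [580. 279.]
top square_bottle_small 0.45 [407.  275.1] [ 449. -171.]
top large_cell 0.76 [367.4 261.6] [479. -81.]
top medium_cell 0.96 [406.  275.3] [ 448. -169.]
top small_cell 0.89 [330.2 253.7] [496.   4.]
scene large_bottle 0.56 [192.7 169.1] [473. 395.]
scene medium_bottle 0.81 [426. 374.] [ 441. -358.]
scene small_bottle 0.87 [291.7 165.4] [652. 229.]
scene small_bottle 0.68 [313.5 188.8] [634. 134.]
scene square_bottle 0.62 [219.8 207.6] [439. 248.]
scene square_bottle 0.44 [359.5 310. ] [ 459. -170.]
scene square_bottle_small 0.87 [254.2 172.4] [571. 277.]
scene large_cell 0.95 [335.4 281.8] [474. -89.]
scene medium_cell 0.59 [359.8 312.8] [ 453. -176.]
scene small_cell 0.85 [308.7 251.8] [491.   7.]
```

View pics/crop1.png

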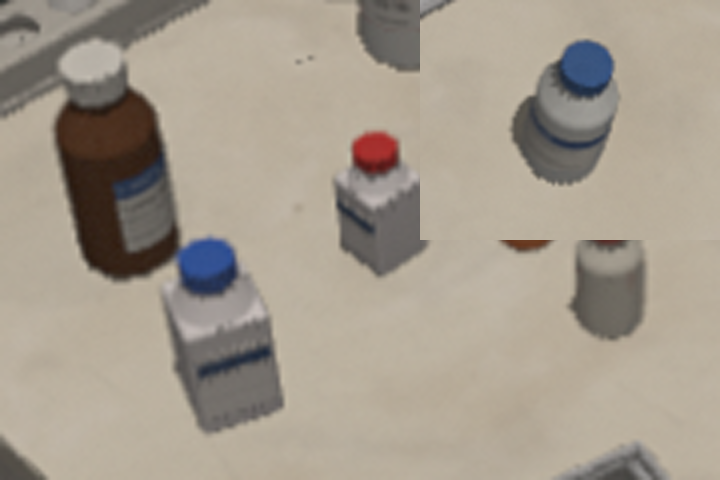

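The crop confirms it. The blue cap at scene (430,350) and the white bottle at scene (313,178) are round. The ones at (216,190) and (256,160) are square, and the one at (291,155) is orange, so it's out. Next I'll take precise positions from the cap tops and the tray edges.

Run:
```python
from h import *
H={'large_bottle':150,'medium_bottle':115,'small_bottle':85,'square_bottle':115,'square_bottle_small':85}
g={'large_bottle':(475,391),'medium_bottle':(440,-360),'small_bottle':(631,131),'square_bottle':(437,254),'square_bottle_small':(576,278)}
h0={'l':(130,150,37),'m':(100,115,31),'s':(74,85,26)}
for n in ("top","scene"):
    P=pose(n);im=cv2.imread(f'pics/{n}0.png');hsv=cv2.cvtColor(im,cv2.COLOR_BGR2HSV).astype(int)
    for t,h in H.items():
        c=proj(P,[*g[t],h-8])[0].round().astype(int);x0,y0=c-20
        w=hsv[y0:y0+40,x0:x0+40];hh,s,v=w[...,0],w[...,1],w[...,2]
        if t[0]=='l': m=(s<45)&(v>120)
        elif h==115: m=(abs(hh-110)<15)&(s>130)
        else: m=((hh<6)|(hh>172))&(s>150)
        nl,lab,st,ce=cv2.connectedComponentsWithStats(m.astype(np.uint8))
        # pick the component nearest to centre
        k=1+np.argmin([np.hypot(*(ce[i]-20))+(100 if st[i][4]<15 else 0) for i in range(1,nl)])
        uv=ce[k]+[x0,y0]
        # centroid ~ cap top-ish; invert with silhouette model: fit x,y so that projected cap hull centroid matches
        zb={150:131,115:101,85:75}[h];r={150:18.5,115:15.5,85:13}[h]
        X=plane(P,uv,h-4)[0][:2]
        a=np.linspace(0,2*np.pi,48)
        for _ in range(6):
            pts=np.vstack([np.c_[X[0]+r*np.cos(a),X[1]+r*np.sin(a),0*a+z] for z in (zb,h)])
            hu=cv2.convexHull(proj(P,pts).astype(np.float32));M=cv2.moments(hu);e=uv-np.array([M['m10']/M['m00'],M['m01']/M['m00']])
            X=X+plane(P,proj(P,[*X,h])[0]+e,h)[0][:2]-X
        print(n,t,uv.round(1),'area',st[k][4],'model',round(cv2.contourArea(hu)),X.round(1))
im=cv2.imread('pics/top0.png')[210:315,285:455]
cv2.imwrite('pics/tray.png',cv2.resize(im,None,fx=4.5,fy=4.5,interpolation=cv2.INTER_CUBIC))
```

```text
top large_bottle [138.5 247.8] area 1100 model 295 [484.2 402.4]
top medium_bottle [500.9 274.7] area 130 model 193 [ 441. -357.]
top small_bottle [270.3 187.3] area 85 model 121 [630.4 137.4]
top square_bottle [212.4 274.8] area 153 model 190 [433.7 250.8]
top square_bottle_small [206.  210.7] area 94 model 123 [576.4 277. ]
scene large_bottle [193.3 127.1] area 429 model 236 [486.  375.1]
scene medium_bottle [435.3 347. ] area 202 model 284 [ 441.3 -358.9]
scene small_bottle [311.9 164.4] area 59 model 107 [632.1 137.5]
scene square_bottle [211.3 175.8] area 135 model 176 [433.2 250.3]
scene square_bottle_small [253.5 147.8] area 79 model 100 [575.9 275.1]
```

View pics/tray.png

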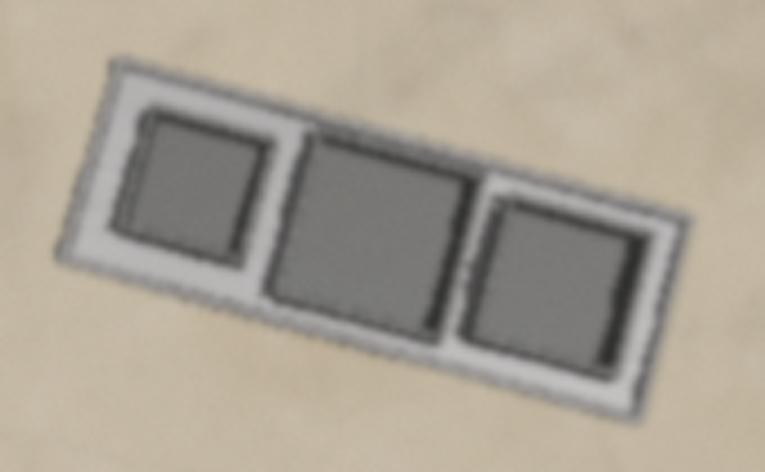

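The large cell is in the middle, the medium one at the right (-y) end and the small one at the left (+y) end. Next come the tray fit and the large bottle by silhouette.

Run:
```python
from h import *
P=pose('top')
c=np.array([(118,60),(692,216),(638,416),(58,260)])/4.5+[285,210]-0.4
X=plane(P,c,12)[:,:2];print(X.round(1));print(np.linalg.norm(X-np.roll(X,-1,0),axis=1).round(1))
C=X.mean(0);u=(X[0]+X[3]-X[1]-X[2]);u/=np.hypot(*u);print('tray',C.round(1),'ydir',u.round(3),'ang',np.degrees(np.arctan2(u[1],u[0])).round(1))
for k,n in((-94,'medium'),(0,'large'),(94,'small')): print(n,(C+k*u).round(1))
for n in('top','scene'):
    P=pose(n);ctrl.get_image(n)
    for t,r in (('large_bottle',31),('small_bottle',20),('medium_bottle',25)):
        for d in ctrl.trace(t,n)[:2]:
            m=d['pixels'];print(n,t,round(d['p'],2),np.round(d['bbox']),m.sum())
            if t[0]!='l' : continue
            from scipy.optimize import minimize
            a=np.linspace(0,2*np.pi,40)
            def mask(x,ret=False):
                pts=np.vstack([np.c_[x[0]+q*np.cos(a),x[1]+q*np.sin(a),0*a+z] for q,z in((31,0),(31,100),(18.5,130),(18.5,150))])
                p=proj(P,pts);mm=np.zeros((480*4,640*4),np.uint8)
                cv2.fillConvexPoly(mm,cv2.convexHull(((p+.5)*4).astype(np.int32)),1);return mm
            big=np.kron(m,np.ones((4,4),np.uint8)).astype(np.uint8)
            f=lambda x:np.logical_xor(mask(x),big).sum()/big.sum()
            s=minimize(f,(477,391),method='Nelder-Mead',options=dict(initial_simplex=[(477,391),(485,391),(477,399)]))
            print('  fit',s.x.round(1),round(s.fun,3))
o=ctrl.get_obs();R,_=cv2.Rodrigues(o['orientation']);print(R.round(3),o['t'])
```

```text
[[ 564.8   49.5]
 [ 488.5 -241.8]
 [ 387.5 -213.2]
 [ 462.4   77.8]]
[301.1 105.  300.4 106.2]
tray [475.8 -81.9] ydir [0.251 0.968] ang 75.4
medium [ 452.1 -172.9]
large [475.8 -81.9]
small [499.4   9.1]
top large_bottle 0.64 [134. 242. 172. 276.] 1037
  fit [468.8 393. ] 0.033
top small_bottle 0.85 [265. 181. 283. 203.] 326
top small_bottle 0.66 [222. 174. 241. 200.] 287
top medium_bottle 0.62 [480. 266. 513. 293.] 581
scene large_bottle 0.65 [173. 119. 203. 183.] 1345
  fit [468.7 391.5] 0.08
scene small_bottle 0.93 [306. 162. 322. 195.] 466
scene medium_bottle 0.86 [413. 337. 446. 386.] 1083
[[-0.943  0.333  0.   ]
 [ 0.333  0.943 -0.   ]
 [-0.    -0.    -1.   ]] 1.55
```

Tray sides measure 301 x 105 mm, against the given 300 x 106, so the fit holds. Positions in mm:

| Bottle | Bottle x, y | Cell x, y |
|---|---|---|
| Large | 469, 392 | 476, -82 |
| Medium | 441, -358 | 452, -173 |
| Small | 631, 137.5 | 499, 9 |

I'll start with the small one and go to a hover above it.

Request:
{"api": "jog_arm", "payload": {"steps": [[[-0.015, -0.008, 0, 0, 0, 0, -0.5], [-0.03, -0.0155, 0, 0, 0, 0, -0.5], [-0.03, -0.0155, 0, 0, 0, 0, -0.5], [-0.03, -0.0155, 0, 0, 0, 0, -0.5], [-0.03, -0.0155, 0, 0, 0, 0, -0.5], [-0.03, -0.0155, 0, 0, 0, 0, -0.5], [-0.03, -0.0155, 0, 0, 0, 0, -0.5], [-0.03, -0.0155, 0, 0, 0, 0, -0.5], [-0.03, -0.0155, 0, 0, 0, 0, -0.5], [-0.03, -0.0155, 0, 0, 0, 0, -0.5], [-0.03, -0.0155, 0, 0, 0, 0, -0.5], [-0.03, -0.0155, 0, 0, 0, 0, -0.5], [-0.03, -0.0155, 0, 0, 0, 0, -0.5], [-0.03, -0.0155, 0, 0, 0, 0, -0.5], [-0.03, -0.0155, 0, 0, 0, 0, -0.5], [-0.03, -0.0155, 0, 0, 0, 0, -0.5], [-0.03, -0.0155, 0, 0, 0, 0, -0.5], [-0.03, -0.0155, 0, 0, 0, 0, -0.5], [-0.024, -0.0135, 0, 0, 0, 0, -0.5], [0, 0, 0, 0, 0, 0, -0.5]]]}}

```text
t: 3.22
ee_pos: [633.4, 133.1, 404.7]
orientation: [0.537, 3.093, -0.001]
ft_force: [0.3, -0.7, -0.8]
width: 66.1
```

```bash
cat >> h.py <<'E'
def shot(name,pts=()):
    P=pose('wrist');im=ctrl.get_image('wrist')[:,:,::-1].copy();cv2.imwrite(f'pics/{name}_raw.png',im)
    for p in pts:
        q=proj(P,p)[0];cv2.circle(im,tuple(int(v) for v in q.round()),4,(0,255,0),1);print('proj',p,q.round())
    cv2.imwrite(f'pics/{name}.png',im);return P,im
def st(*tg):
    o=ctrl.get_obs();R,_=cv2.Rodrigues(o['orientation']);print('t',round(o['t'],2),o['ee_pos'].round(1),'F',o['ft_force'].round(1),'w',round(o['width'],1),'tz',R[:,2].round(3),'q',o['qpos'].round(2))
    for t in tg: print('  to',t,'tool delta mm',((np.array(t)-o['ee_pos'])@R).round(1))
E
python3 - <<'E'
from h import *
st((631,137.5,219))
shot('w1',[(631,137.5,85),(631,137.5,0)])
E
```

```text
t 3.22 [633.4 133.1 404.7] F [ 0.3 -0.7 -0.8] w 66.1 tz [ 0.002 -0.001 -1.   ] q [ 0.19  0.46  1.58 -0.    1.11 -1.04]
  to (631, 137.5, 219) tool delta mm [  4.1   3.4 185.7]
proj (631, 137.5, 85) [329. 227.]
proj (631, 137.5, 0) [328. 208.]
```

View pics/w1.png

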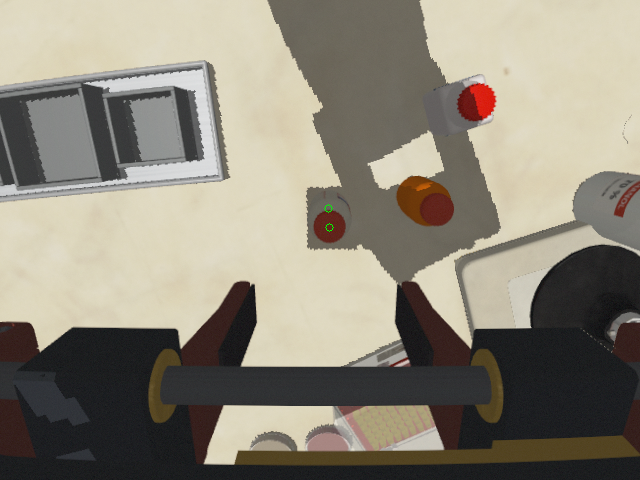

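The predicted cap top (329,227) lands on the red cap at (330,226). Descending.

Request:
{"api": "jog_arm", "payload": {"steps": [[[0.002, 0.0015, 0.01, 0, 0, 0, -0.5], [0.002, 0.002, 0.025, 0, 0, 0, -0.5], [0, 0, 0.03, 0, 0, 0, -0.5], [0, 0, 0.03, 0, 0, 0, -0.5], [0, 0, 0.02, 0, 0, 0, -0.5], [0, 0, 0.005, 0, 0, 0, -0.5], [0, 0, 0, 0, 0, 0, -0.5], [0, 0, 0, 0, 0, 0, -0.5]]]}}

```text
t: 3.93
ee_pos: [628.1, 143.0, 285.2]
orientation: [0.53, 3.096, 0.0]
ft_force: [0.2, -0.0, 0.1]
width: 65.9
```

Run:
```python
from h import *
st((631,137.5,219))
```

```text
t 3.93 [628.1 143.  285.2] F [ 0.2 -0.   0.1] w 65.9 tz [ 0.  0. -1.] q [ 0.21  0.6   1.66  0.    0.89 -1.03]
  to (631, 137.5, 219) tool delta mm [-4.6 -4.2 66.2]
```

Request:
{"api": "jog_arm", "payload": {"steps": [[[-0.0025, -0.002, 0, 0, 0, 0, -0.5], [-0.002, -0.002, 0, 0, 0, 0, -0.5], [0, 0, 0.01, 0, 0, 0, -0.5], [0, 0, 0.015, 0, 0, 0, -0.5], [0, 0, 0.015, 0, 0, 0, -0.5], [0, 0, 0.015, 0, 0, 0, -0.5], [0, 0, 0.008, 0, 0, 0, -0.5], [0, 0, 0.003, 0, 0, 0, -0.5], [0, 0, 0, 0, 0, 0, -0.5], [0, 0, 0, 0, 0, 0, 0.2], [0, 0, 0, 0, 0, 0, 1], [0, 0, 0, 0, 0, 0, 1], [0, 0, 0, 0, 0, 0, 1], [0, 0, 0, 0, 0, 0, 1], [0, 0, 0, 0, 0, 0, 1], [0, 0, 0, 0, 0, 0, 1]]]}}

```text
t: 5.27
ee_pos: [631.4, 137.0, 219.3]
orientation: [0.531, 3.096, 0.0]
ft_force: [-1.0, -0.2, 4.0]
width: 39.8
```

Run:
```python
from h import *
st((631,137.5,219))
```

```text
t 5.27 [631.4 137.  219.3] F [-1.  -0.2  4. ] w 39.8 tz [ 0.001  0.    -1.   ] q [ 0.2   0.69  1.67 -0.    0.78 -1.04]
  to (631, 137.5, 219) tool delta mm [0.6 0.4 0.3]
```

Request:
{"api": "jog_arm", "payload": {"steps": [[[0, 0, -0.003, 0, 0, 0, 1], [0, 0, -0.008, 0, 0, 0, 1], [0, 0, -0.015, 0, 0, 0, 1], [0, 0, -0.018, 0, 0, 0, 1], [0, 0, -0.018, 0, 0, 0, 1], [0.002, -0.004, -0.008, 0, 0, 0, 1], [0.005, -0.01, 0, 0, 0, 0, 1], [0.01, -0.02, 0, 0, 0, 0, 1], [0.0125, -0.025, 0, 0, 0, 0, 1], [0.0125, -0.025, 0, 0, 0, 0, 1], [0.0125, -0.025, 0, 0, 0, 0, 1], [0.01, -0.02, 0, 0, 0, 0, 1], [0.0075, -0.016, 0, 0, 0, 0, 1], [0.006, -0.012, 0, 0, 0, 0, 1], [0.004, -0.006, 0, 0, 0, 0, 1], [0, -0.002, 0, 0, 0, 0, 1], [0, 0, 0, 0, 0, 0, 1], [0, 0, 0, 0, 0, 0, 1], [0, 0, 0, 0, 0, 0, 1], [0, 0, 0, 0, 0, 0, 1]]]}}

```text
t: 6.93
ee_pos: [499.4, 9.2, 288.7]
orientation: [0.53, 3.096, 0.0]
ft_force: [1.0, 0.1, -1.2]
width: 39.4
```

Run:
```python
from h import *
st((499.4,9.1,226))
X=np.array((499.4,9.1));u=np.array((.251,.968));v=np.array((.968,-.251))
shot('w2',[(*(X+29*a*u+29*b*v),37) for a in(-1,1) for b in (-1,1)])
```

```text
t 6.93 [499.4   9.2 288.7] F [ 1.   0.1 -1.2] w 39.4 tz [ 0.  0. -1.] q [-0.01  0.42  1.98  0.    0.74 -1.24]
  to (499.4, 9.1, 226) tool delta mm [ 0.  -0.1 62.7]
proj (np.float64(464.049), np.float64(-11.693000000000001), 37) [274. 217.]
proj (np.float64(520.193), np.float64(-26.251), 37) [285. 301.]
proj (np.float64(478.60699999999997), np.float64(44.45099999999999), 37) [366. 210.]
proj (np.float64(534.751), np.float64(29.892999999999997), 37) [371. 295.]
```

View pics/w2.png

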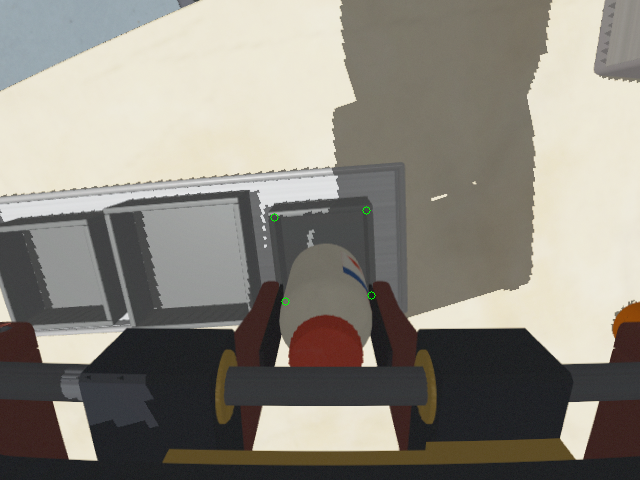

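Run:
```python
import cv2
a=cv2.imread('pics/w2.png')[180:330,240:420]
cv2.imwrite('pics/w2c.png',cv2.resize(a,None,fx=4,fy=4,interpolation=cv2.INTER_CUBIC))
```

```text
(no output)
```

View pics/w2c.png

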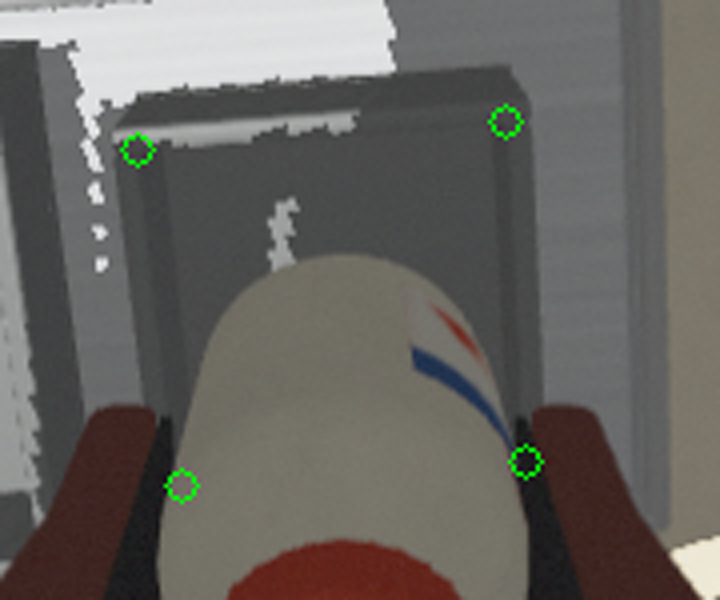

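The projected inner corners sit on the cell's inner wall-top corners to about 1–2 mm, so the bottle can go straight down.

Request:
{"api": "jog_arm", "payload": {"steps": [[[0, 0, 0.005, 0, 0, 0, 1], [0, 0, 0.01, 0, 0, 0, 1], [0, 0, 0.012, 0, 0, 0, 1], [0, 0, 0.012, 0, 0, 0, 1], [0, 0, 0.01, 0, 0, 0, 1], [0, 0, 0.006, 0, 0, 0, 1], [0, 0, 0.003, 0, 0, 0, 1], [0, 0, 0.001, 0, 0, 0, 1], [0, 0, 0.001, 0, 0, 0, 1], [0, 0, 0.001, 0, 0, 0, 1], [0, 0, 0, 0, 0, 0, 1], [0, 0, 0, 0, 0, 0, 1]]]}}

```text
t: 7.98
ee_pos: [499.0, 8.7, 228.0]
orientation: [0.531, 3.096, 0.0]
ft_force: [0.6, -0.2, -2.0]
width: 39.7
```

Run:
```python
from h import *
st((499.4,9.1,226.3))
```

```text
t 7.98 [499.    8.7 228. ] F [ 0.6 -0.2 -2. ] w 39.7 tz [ 0.001 -0.    -1.   ] q [-0.01  0.53  2.   -0.    0.61 -1.24]
  to (499.4, 9.1, 226.3) tool delta mm [-0.2  0.5  1.7]
```

Request:
{"api": "jog_arm", "payload": {"steps": [[[0, 0, 0.001, 0, 0, 0, 1], [0, 0, 0.001, 0, 0, 0, 1], [0, 0, 0, 0, 0, 0, 1]]]}}

```text
t: 8.23
ee_pos: [499.1, 8.7, 226.3]
orientation: [0.531, 3.096, 0.0]
ft_force: [-1.3, -0.1, 3.8]
width: 39.6
```

Request:
{"api": "jog_arm", "payload": {"steps": [[[0, 0, 0, 0, 0, 0, 0.0], [0, 0, 0, 0, 0, 0, -0.2], [0, 0, 0, 0, 0, 0, -0.45], [0, 0, 0, 0, 0, 0, -0.45], [0, 0, -0.005, 0, 0, 0, -0.45], [0, 0, -0.015, 0, 0, 0, -0.45], [0, 0, -0.03, 0, 0, 0, -0.45], [0, 0, -0.03, 0, 0, 0, -0.45], [0, 0, -0.02, 0, 0, 0, -0.45], [0, 0, -0.005, 0, 0, 0, -0.45], [0, 0, 0, 0, 0, 0, -0.45]]]}}

```text
t: 9.15
ee_pos: [499.3, 8.7, 332.3]
orientation: [0.531, 3.093, 0.001]
ft_force: [0.7, -0.0, 0.4]
width: 64.0
```

Request:
{"api": "jog_arm", "payload": {"steps": [[[-0.002, -0.01, 0, 0, 0, 0, -0.8], [-0.004, -0.02, 0, 0, 0, 0, -0.8], [-0.006, -0.03, 0, 0, 0, 0, -0.8], [-0.006, -0.035, 0, 0, 0, 0, -0.8], [-0.006, -0.035, 0, 0, 0, 0, -0.8], [-0.006, -0.035, 0, 0, 0, 0, -0.8], [-0.006, -0.035, 0, 0, 0, 0, -0.8], [-0.006, -0.035, 0, 0, 0, 0, -0.8], [-0.006, -0.035, 0, 0, 0, 0, -0.8], [-0.006, -0.03, 0, 0, 0, 0, -0.8], [-0.006, -0.03, 0, 0, 0, 0, -0.8], [-0.005, -0.02, 0, 0, 0, 0, -0.8], [-0.0025, -0.0155, 0, 0, 0, 0, -0.8], [0, 0, 0, 0, 0, 0, -0.8], [0, 0, 0, 0, 0, 0, -0.8], [0, 0, 0, 0, 0, 0, -0.8]]]}}

```text
t: 10.48
ee_pos: [440.3, -357.6, 329.7]
orientation: [-0.531, -3.095, -0.002]
ft_force: [-0.6, -0.2, -0.2]
width: 78.7
```

Run:
```python
from h import *
st((441,-358,231))
shot('w3',[(441,-358,115),(441,-358,0)])
cv2.imwrite('pics/s1.png',ctrl.get_image('scene')[:,:,::-1])
```

```text
t 10.48 [ 440.3 -357.6  329.7] F [-0.6 -0.2 -0.2] w 78.7 tz [-0.002  0.002 -1.   ] q [-0.7   0.44  1.81  0.    0.89 -1.93]
  to (441, -358, 231) tool delta mm [-1.  -0.3 98.7]
proj (441, -358, 115) [323. 280.]
proj (441, -358, 0) [324. 231.]
```

View pics/w3.png

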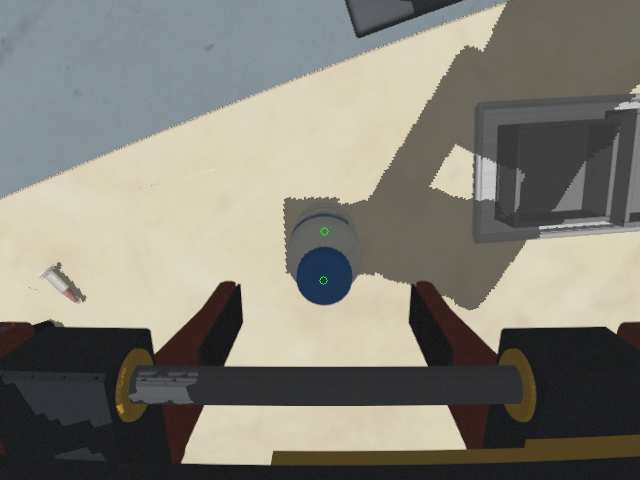

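View pics/s1.png

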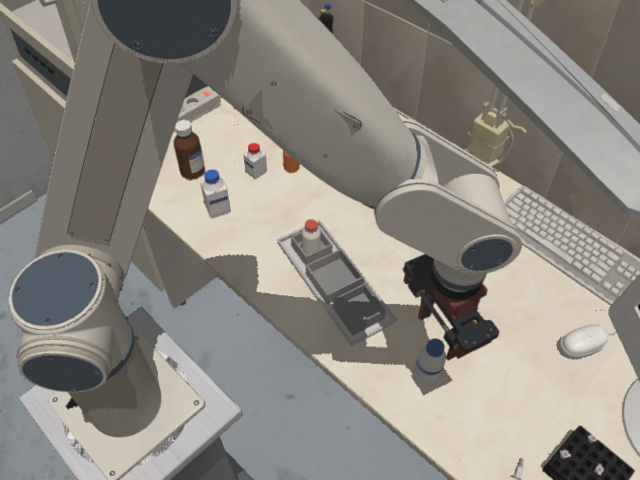

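The small bottle stands upright in its cell, at scene (311,235). The medium cap is at (324,276) against a predicted (323,280), about 2 mm off. Descending and grasping.

Request:
{"api": "jog_arm", "payload": {"steps": [[[0.001, 0, 0.005, 0, 0, 0, -0.8], [0, 0, 0.015, 0, 0, 0, -0.8], [0, 0, 0.02, 0, 0, 0, -0.8], [0, 0, 0.02, 0, 0, 0, -0.8], [0, 0, 0.02, 0, 0, 0, -0.8], [0, 0, 0.012, 0, 0, 0, -0.8], [0, 0, 0.005, 0, 0, 0, -0.8], [0, 0, 0.001, 0, 0, 0, -0.8], [0, 0, 0, 0, 0, 0, -0.8], [0, 0, 0, 0, 0, 0, 0], [0, 0, 0, 0, 0, 0, 1], [0, 0, 0, 0, 0, 0, 1], [0, 0, 0, 0, 0, 0, 1], [0, 0, 0, 0, 0, 0, 1], [0, 0, 0, 0, 0, 0, 1], [0, 0, 0, 0, 0, 0, 1]]]}}

```text
t: 11.92
ee_pos: [439.9, -358.2, 233.2]
orientation: [0.531, 3.096, -0.0]
ft_force: [-1.1, 0.9, 5.4]
width: 49.8
```

Run:
```python
from h import *
st((441,-358,231),(452.1,-172.9,300))
```

```text
t 11.92 [ 439.9 -358.2  233.2] F [-1.1  0.9  5.4] w 49.8 tz [ 0.001 -0.    -1.   ] q [-0.7   0.59  1.85  0.    0.7  -1.94]
  to (441, -358, 231) tool delta mm [-1.   0.5  2.2]
  to (452.1, -172.9, 300) tool delta mm [ 50.2 178.7 -66.9]
```

Request:
{"api": "jog_arm", "payload": {"steps": [[[0, 0, -0.003, 0, 0, 0, 1], [0, 0, -0.008, 0, 0, 0, 1], [0, 0, -0.015, 0, 0, 0, 1], [0, 0, -0.018, 0, 0, 0, 1], [0, 0, -0.018, 0, 0, 0, 1], [0.001, 0.003, -0.005, 0, 0, 0, 1], [0.003, 0.01, 0, 0, 0, 0, 1], [0.005, 0.02, 0, 0, 0, 0, 1], [0.007, 0.025, 0, 0, 0, 0, 1], [0.007, 0.025, 0, 0, 0, 0, 1], [0.007, 0.025, 0, 0, 0, 0, 1], [0.007, 0.025, 0, 0, 0, 0, 1], [0.005, 0.02, 0, 0, 0, 0, 1], [0.005, 0.014, 0, 0, 0, 0, 1], [0.003, 0.0085, 0, 0, 0, 0, 1], [0.0005, 0.003, 0, 0, 0, 0, 1], [0, 0, 0, 0, 0, 0, 1], [0, 0, 0, 0, 0, 0, 1], [0, 0, 0, 0, 0, 0, 1]]]}}

```text
t: 13.5
ee_pos: [451.7, -173.6, 299.6]
orientation: [0.532, 3.096, -0.0]
ft_force: [-0.3, -0.0, -1.5]
width: 49.8
```

Run:
```python
from h import *
st((452.1,-172.9,240.2))
X=np.array((452.1,-172.9));u=np.array((.251,.968));v=np.array((.968,-.251))
shot('w4',[(*(X+34*a*u+34*b*v),37) for a in(-1,1) for b in (-1,1)])
im=cv2.imread('pics/w4.png');cv2.imwrite('pics/w4c.png',cv2.resize(im[150:350,220:440],None,fx=3,fy=3,interpolation=cv2.INTER_CUBIC))
```

```text
t 13.5 [ 451.7 -173.6  299.6] F [-0.3 -0.  -1.5] w 49.8 tz [ 0. -0. -1.] q [-0.39  0.38  2.01 -0.    0.75 -1.62]
  to (452.1, -172.9, 240.2) tool delta mm [-0.1  0.8 59.4]
proj (np.float64(410.65400000000005), np.float64(-197.27800000000002), 37) [269. 207.]
proj (np.float64(476.478), np.float64(-214.346), 37) [282. 302.]
proj (np.float64(427.72200000000004), np.float64(-131.454), 37) [373. 199.]
proj (np.float64(493.546), np.float64(-148.522), 37) [378. 295.]
```

View pics/w4c.png

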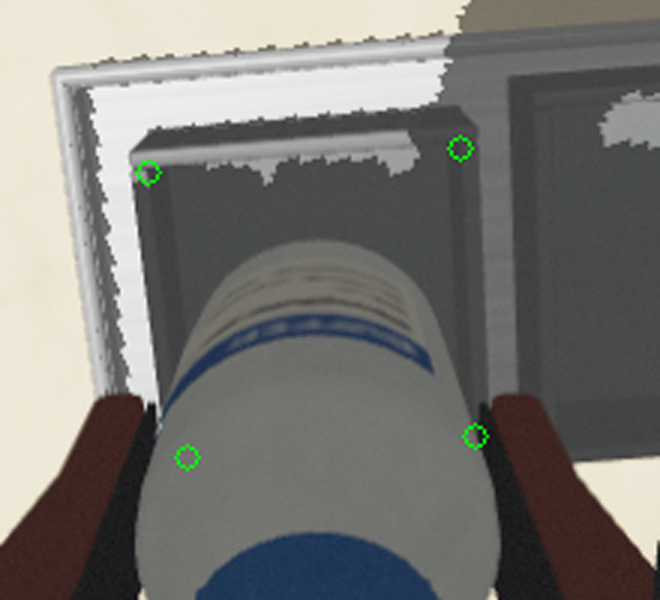

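The cell agrees within about 2 mm. Lowering.

Request:
{"api": "jog_arm", "payload": {"steps": [[[0, 0, 0.005, 0, 0, 0, 1], [0, 0, 0.01, 0, 0, 0, 1], [0, 0, 0.012, 0, 0, 0, 1], [0, 0, 0.012, 0, 0, 0, 1], [0, 0, 0.009, 0, 0, 0, 1], [0, 0, 0.006, 0, 0, 0, 1], [0, 0, 0.002, 0, 0, 0, 1], [0, 0, 0.001, 0, 0, 0, 1], [0, 0, 0.001, 0, 0, 0, 1], [0, 0, 0, 0, 0, 0, 1], [0, 0, 0, 0, 0, 0, 1]]]}}

```text
t: 14.47
ee_pos: [451.9, -173.0, 242.1]
orientation: [0.531, 3.095, -0.0]
ft_force: [-0.1, 1.5, -2.9]
width: 49.9
```

Request:
{"api": "jog_arm", "payload": {"steps": [[[0, 0, 0.001, 0, 0, 0, 1], [0, 0, 0.0005, 0, 0, 0, 1], [0, 0, 0, 0, 0, 0, 1]]]}}

```text
t: 14.72
ee_pos: [451.7, -172.9, 240.3]
orientation: [0.531, 3.096, -0.0]
ft_force: [0.5, -1.1, -1.7]
width: 49.6
```

Request:
{"api": "jog_arm", "payload": {"steps": [[[0, 0, 0.001, 0, 0, 0, 1], [0, 0, 0, 0, 0, 0, 1], [0, 0, 0, 0, 0, 0, 1]]]}}

```text
t: 14.97
ee_pos: [451.7, -172.9, 240.1]
orientation: [0.531, 3.096, -0.0]
ft_force: [-1.2, 1.5, 10.1]
width: 49.7
```

Request:
{"api": "jog_arm", "payload": {"steps": [[[0, 0, 0, 0, 0, 0, -0.2], [0, 0, 0, 0, 0, 0, -0.5], [0, 0, 0, 0, 0, 0, -0.7], [0, 0, 0, 0, 0, 0, -0.7], [0, 0, -0.005, 0, 0, 0, -0.7], [0, 0, -0.015, 0, 0, 0, -0.7], [0, 0, -0.03, 0, 0, 0, -0.7], [0, 0, -0.035, 0, 0, 0, -0.7], [0, 0, -0.03, 0, 0, 0, -0.7], [0, 0, -0.015, 0, 0, 0, -0.7], [0, 0, 0, 0, 0, 0, -0.7]]]}}

```text
t: 15.88
ee_pos: [452.6, -173.3, 373.0]
orientation: [0.53, 3.09, -0.002]
ft_force: [0.2, 0.2, 0.7]
width: 74.6
```

Request:
{"api": "jog_arm", "payload": {"steps": [[[0.005, 0.015, 0, 0, 0, 0, -1], [0.009, 0.028, 0, 0, 0, 0, -1], [0.011, 0.035, 0, 0, 0, 0, -1], [0.011, 0.035, 0, 0, 0, 0, -1], [0.011, 0.035, 0, 0, 0, 0, -1], [0.011, 0.035, 0, 0, 0, 0, -1], [0.011, 0.035, 0, 0, 0, 0, -1], [0.011, 0.035, 0, 0, 0, 0, -1], [0.011, 0.035, 0, 0, 0, 0, -1], [0.011, 0.035, 0, 0, 0, 0, -1], [0.011, 0.035, 0, 0, 0, 0, -1], [0.011, 0.035, 0, 0, 0, 0, -1], [0.011, 0.035, 0, 0, 0, 0, -1], [0.011, 0.035, 0, 0, 0, 0, -1], [0.01, 0.03, 0, 0, 0, 0, -1], [0.01, 0.0255, 0, 0, 0, 0, -1], [0.0055, 0.02, 0, 0, 0, 0, -1], [0, 0, 0, 0, 0, 0, -1], [0, 0, 0, 0, 0, 0, -1], [0, 0, 0, 0, 0, 0, -1]]]}}

```text
t: 17.55
ee_pos: [469.1, 391.1, 368.1]
orientation: [-0.531, -3.095, 0.003]
ft_force: [0.5, -0.9, 0.5]
width: 88.1
```

Run:
```python
from h import *
st((469,392,260))
shot('w5',[(469,392,150),(469,392,0)])
```

```text
t 17.55 [469.1 391.1 368.1] F [ 0.5 -0.9  0.5] w 88.1 tz [-0.002 -0.002 -1.   ] q [ 0.68  0.45  1.69 -0.    1.01 -0.56]
  to (469, 392, 260) tool delta mm [  0.2   1.  108.1]
proj (469, 392, 150) [326. 276.]
proj (469, 392, 0) [326. 219.]
```

View pics/w5.png

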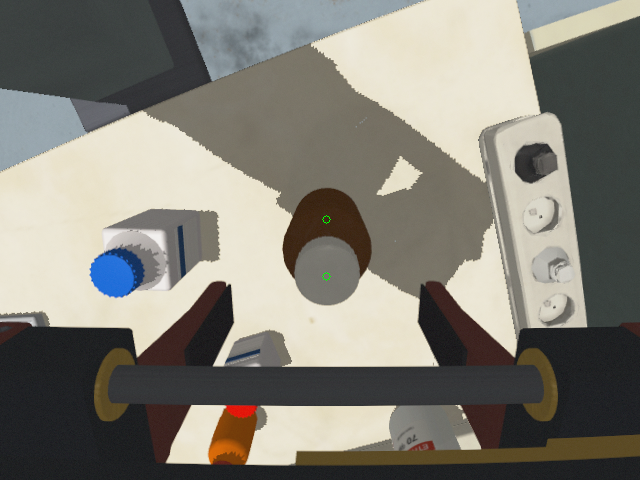

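The cap is at (327,271) against a predicted (326,276), about 2 mm off along tool x. Fingers clear the square bottle at (140,260) and the power strip.

Request:
{"api": "jog_arm", "payload": {"steps": [[[0.001, 0.001, 0.005, 0, 0, 0, -1], [0, 0, 0.015, 0, 0, 0, -1], [0, 0, 0.02, 0, 0, 0, -1], [0, 0, 0.02, 0, 0, 0, -1], [0, 0, 0.02, 0, 0, 0, -1], [0, 0, 0.015, 0, 0, 0, -1], [0, 0, 0.006, 0, 0, 0, -1], [0, 0, 0.003, 0, 0, 0, -1], [0, 0, 0, 0, 0, 0, -1], [0, 0, 0, 0, 0, 0, -1]]]}}

```text
t: 18.43
ee_pos: [469.2, 393.1, 265.9]
orientation: [0.532, 3.096, 0.001]
ft_force: [-0.3, 0.0, 0.6]
width: 88.1
```

Run:
```python
from h import *
st((469,392,260))
P,im=shot('w6',[(469,392,0)])
```

```text
t 18.43 [469.2 393.1 265.9] F [-0.3  0.   0.6] w 88.1 tz [ 0.001  0.001 -1.   ] q [ 0.68  0.59  1.74  0.    0.82 -0.55]
  to (469, 392, 260) tool delta mm [-0.2 -1.1  5.9]
proj (469, 392, 0) [322. 251.]
```

View pics/w6.png

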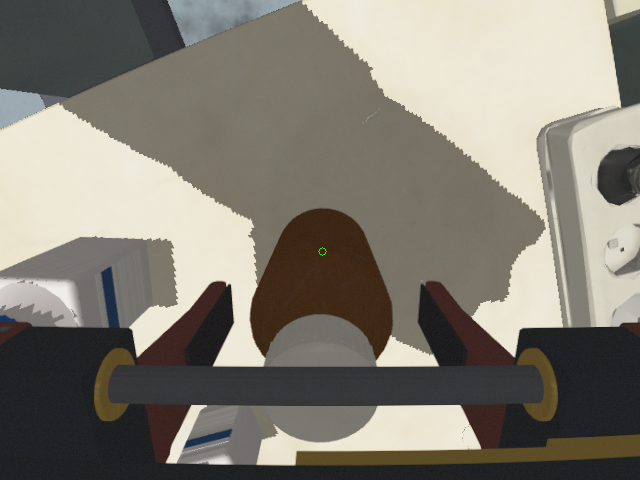

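The bottle is centred between the fingers at (322,300). Five millimetres more, then close.

Request:
{"api": "jog_arm", "payload": {"steps": [[[0, -0.001, 0.003, 0, 0, 0, -1], [0, 0, 0.002, 0, 0, 0, -1], [0, 0, 0, 0, 0, 0, -0.6], [0, 0, 0, 0, 0, 0, 0], [0, 0, 0, 0, 0, 0, 1], [0, 0, 0, 0, 0, 0, 1], [0, 0, 0, 0, 0, 0, 1], [0, 0, 0, 0, 0, 0, 1], [0, 0, 0, 0, 0, 0, 1], [0, 0, 0, 0, 0, 0, 1]]]}}

```text
t: 19.32
ee_pos: [468.5, 392.3, 260.2]
orientation: [-0.531, -3.096, 0.0]
ft_force: [-0.5, -1.0, -0.5]
width: 61.7
```

Run:
```python
from h import *
st((475.8,-81.9,330))
```

```text
t 19.32 [468.5 392.3 260.2] F [-0.5 -1.  -0.5] w 61.7 tz [-0. -0. -1.] q [ 0.68  0.59  1.74  0.    0.81 -0.55]
  to (475.8, -81.9, 330) tool delta mm [-164.9 -444.6  -69.8]
```

Gripped, 61.7 mm wide. The straight path passes the square bottle (115 mm tall), so I'll lift 140 mm first.

Request:
{"api": "jog_arm", "payload": {"steps": [[[0, 0, -0.002, 0, 0, 0, 1], [0, 0, -0.005, 0, 0, 0, 1], [0, 0, -0.01, 0, 0, 0, 1], [0, 0, -0.015, 0, 0, 0, 1], [0, 0, -0.018, 0, 0, 0, 1], [0, 0, -0.018, 0, 0, 0, 1], [0, 0, -0.018, 0, 0, 0, 1], [0, 0, -0.018, 0, 0, 0, 1], [0, 0, -0.016, 0, 0, 0, 1], [0, 0, -0.012, 0, 0, 0, 1], [0, 0, -0.006, 0, 0, 0, 1], [0, 0, -0.002, 0, 0, 0, 1], [0, 0, 0, 0, 0, 0, 1], [0, 0, 0, 0, 0, 0, 1]]]}}

```text
t: 20.48
ee_pos: [468.2, 392.1, 399.4]
orientation: [-0.531, -3.095, 0.002]
ft_force: [1.3, 0.1, -2.6]
width: 62.0
```

Request:
{"api": "jog_arm", "payload": {"steps": [[[-0.002, -0.006, 0, 0, 0, 0, 1], [-0.005, -0.014, 0, 0, 0, 0, 1], [-0.009, -0.024, 0, 0, 0, 0, 1], [-0.0105, -0.028, 0, 0, 0, 0, 1], [-0.0105, -0.028, 0, 0, 0, 0, 1], [-0.0105, -0.028, 0, 0, 0, 0, 1], [-0.0105, -0.028, 0, 0, 0, 0, 1], [-0.0105, -0.028, 0, 0, 0, 0, 1], [-0.0105, -0.028, 0.002, 0, 0, 0, 1], [-0.0105, -0.028, 0.004, 0, 0, 0, 1], [-0.0105, -0.028, 0.006, 0, 0, 0, 1], [-0.0105, -0.028, 0.006, 0, 0, 0, 1], [-0.0105, -0.028, 0.004, 0, 0, 0, 1], [-0.0105, -0.028, 0.002, 0, 0, 0, 1], [-0.0105, -0.028, 0, 0, 0, 0, 1], [-0.009, -0.024, 0, 0, 0, 0, 1], [-0.007, -0.02, 0, 0, 0, 0, 1], [-0.005, -0.014, 0, 0, 0, 0, 1], [-0.002, -0.006, 0, 0, 0, 0, 1], [0, 0, 0, 0, 0, 0, 1]]]}}

```text
t: 22.15
ee_pos: [475.3, -82.8, 375.8]
orientation: [-0.535, -3.095, 0.0]
ft_force: [-0.4, 0.5, -2.2]
width: 61.9
```

Run:
```python
from h import *
st((475.8,-81.9,267.2))
X=np.array((475.8,-81.9));u=np.array((.251,.968));v=np.array((.968,-.251))
shot('w7',[(*(X+40*a*u+40*b*v),37) for a in(-1,1) for b in (-1,1)])
```

```text
t 22.15 [475.3 -82.8 375.8] F [-0.4  0.5 -2.2] w 61.9 tz [-0.001 -0.    -1.   ] q [-0.2   0.25  1.96 -0.    0.93 -1.43]
  to (475.8, -81.9, 267.2) tool delta mm [ -0.3   1.  108.6]
proj (np.float64(427.03999999999996), np.float64(-110.58000000000001), 37) [275. 185.]
proj (np.float64(504.48), np.float64(-130.66), 37) [286. 274.]
proj (np.float64(447.12), np.float64(-33.14000000000001), 37) [369. 177.]
proj (np.float64(524.5600000000001), np.float64(-53.220000000000006), 37) [374. 266.]
```

View pics/w7.png

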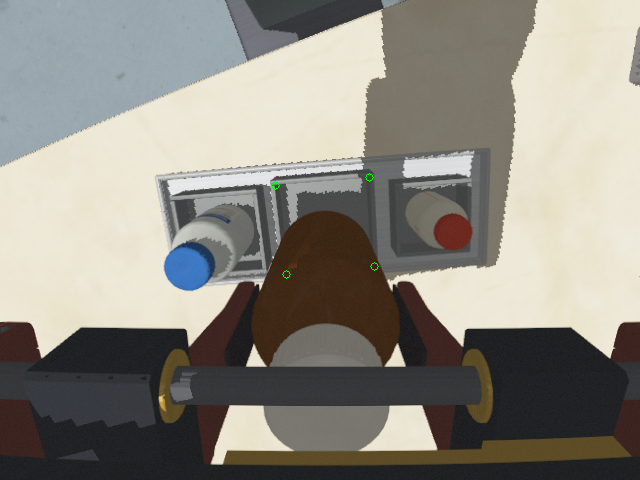

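The large cell outline matches, and the other two bottles stand upright in their cells. Lowering in two stages.

Request:
{"api": "jog_arm", "payload": {"steps": [[[0, 0.0005, 0.005, 0, 0, 0, 1], [0, 0, 0.01, 0, 0, 0, 1], [0, 0, 0.015, 0, 0, 0, 1], [0, 0, 0.015, 0, 0, 0, 1], [0, 0, 0.01, 0, 0, 0, 1], [0, 0, 0.005, 0, 0, 0, 1], [0, 0, 0, 0, 0, 0, 1], [0, 0, 0, 0, 0, 0, 1]]]}}

```text
t: 22.87
ee_pos: [476.3, -80.6, 316.0]
orientation: [-0.53, -3.096, -0.0]
ft_force: [0.6, 0.7, -1.8]
width: 61.7
```

Run:
```python
from h import *
st((475.8,-81.9,267.2))
X=np.array((475.8,-81.9));u=np.array((.251,.968));v=np.array((.968,-.251))
shot('w8',[(*(X+40*a*u+40*b*v),37) for a in(-1,1) for b in (-1,1)])
```

```text
t 22.87 [476.3 -80.6 316. ] F [ 0.6  0.7 -1.8] w 61.7 tz [-0.001  0.    -1.   ] q [-0.19  0.35  2.    0.    0.79 -1.42]
  to (475.8, -81.9, 267.2) tool delta mm [ 0.  -1.4 48.8]
proj (np.float64(427.03999999999996), np.float64(-110.58000000000001), 37) [260. 195.]
proj (np.float64(504.48), np.float64(-130.66), 37) [274. 301.]
proj (np.float64(447.12), np.float64(-33.14000000000001), 37) [375. 186.]
proj (np.float64(524.5600000000001), np.float64(-53.220000000000006), 37) [380. 293.]
```

View pics/w8.png

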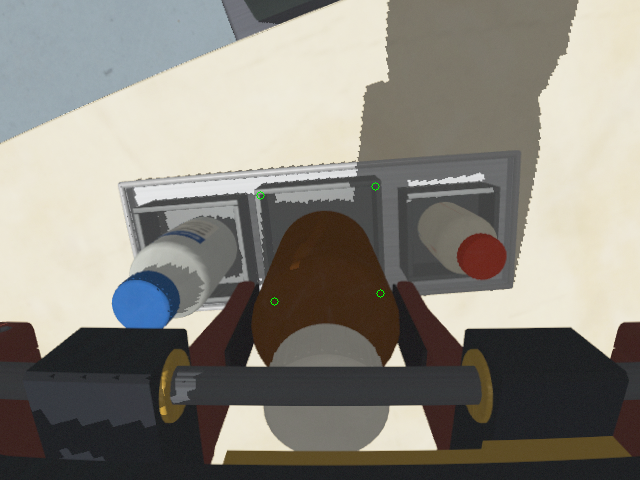

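Request:
{"api": "jog_arm", "payload": {"steps": [[[0, -0.001, 0.004, 0, 0, 0, 1], [0, 0, 0.008, 0, 0, 0, 1], [0, 0, 0.01, 0, 0, 0, 1], [0, 0, 0.01, 0, 0, 0, 1], [0, 0, 0.007, 0, 0, 0, 1], [0, 0, 0.004, 0, 0, 0, 1], [0, 0, 0.002, 0, 0, 0, 1], [0, 0, 0.001, 0, 0, 0, 1], [0, 0, 0, 0, 0, 0, 1], [0, 0, 0, 0, 0, 0, 1]]]}}

```text
t: 23.75
ee_pos: [476.1, -81.8, 270.4]
orientation: [0.531, 3.096, -0.0]
ft_force: [0.3, 0.1, -1.5]
width: 61.5
```

Request:
{"api": "jog_arm", "payload": {"steps": [[[0, 0, 0.001, 0, 0, 0, 1], [0, 0, 0.0005, 0, 0, 0, 1], [0, 0, 0, 0, 0, 0, 1]]]}}

```text
t: 24.0
ee_pos: [475.9, -81.8, 268.8]
orientation: [0.531, 3.096, -0.0]
ft_force: [-0.0, -0.1, -2.3]
width: 61.6
```

Request:
{"api": "jog_arm", "payload": {"steps": [[[0, 0, 0.001, 0, 0, 0, 1], [0, 0, 0.0005, 0, 0, 0, 1], [0, 0, 0, 0, 0, 0, 1], [0, 0, 0, 0, 0, 0, 1]]]}}

```text
t: 24.33
ee_pos: [475.9, -81.8, 267.2]
orientation: [0.531, 3.096, -0.0]
ft_force: [0.5, 0.2, -2.1]
width: 61.5
```

Request:
{"api": "jog_arm", "payload": {"steps": [[[0, 0, 0.001, 0, 0, 0, 1], [0, 0, 0, 0, 0, 0, 1], [0, 0, 0, 0, 0, 0, 1]]]}}

```text
t: 24.58
ee_pos: [476.0, -82.0, 267.0]
orientation: [0.531, 3.096, -0.001]
ft_force: [-3.0, -1.8, 9.1]
width: 61.7
```

Contact at 9 N. Releasing gradually and withdrawing upward.

Request:
{"api": "jog_arm", "payload": {"steps": [[[0, 0, 0, 0, 0, 0, -0.45], [0, 0, 0, 0, 0, 0, -0.6], [0, 0, 0, 0, 0, 0, -0.75], [0, 0, 0, 0, 0, 0, -0.75], [0, 0, -0.004, 0, 0, 0, -0.75], [0, 0, -0.01, 0, 0, 0, -0.75], [0, 0, -0.02, 0, 0, 0, -0.75], [0, 0, -0.025, 0, 0, 0, -0.75], [0, 0, -0.025, 0, 0, 0, -0.75], [0, 0, -0.02, 0, 0, 0, -0.75], [0, 0, -0.01, 0, 0, 0, -0.75], [0, 0, -0.004, 0, 0, 0, -0.75], [0, 0, 0, 0, 0, 0, -0.75]]]}}

```text
t: 25.67
ee_pos: [476.0, -81.8, 385.0]
orientation: [0.531, 3.095, -0.0]
ft_force: [-0.2, 0.8, -1.6]
width: 76.9
```

Request:
{"api": "jog_arm", "payload": {"steps": [[[0.005, 0.015, 0, 0, 0, 0, -0.75], [0.01, 0.03, 0, 0, 0, 0, -0.75], [0.01, 0.03, 0, 0, 0, 0, -0.75], [0.01, 0.03, 0, 0, 0, 0, -0.75], [0.01, 0.03, 0, 0, 0, 0, -0.75], [0.01, 0.03, 0, 0, 0, 0, -0.75], [0.01, 0.03, 0, 0, 0, 0, -0.75], [0.01, 0.03, 0, 0, 0, 0, -0.75], [0.01, 0.03, 0, 0, 0, 0, -0.75], [0.01, 0.03, 0, 0, 0, 0, -0.75], [0.01, 0.03, 0, 0, 0, 0, -0.75], [0.005, 0.015, 0, 0, 0, 0, -0.75], [0, 0, 0, 0, 0, 0, -0.75], [0, 0, 0, 0, 0, 0, -0.75]]]}}

```text
t: 26.83
ee_pos: [481.6, 266.3, 382.5]
orientation: [-0.528, -3.095, 0.003]
ft_force: [0.4, -0.3, 0.7]
width: 76.9
```

Run:
```python
from h import *
st()
for n in('top','scene'):
    P=pose(n);im=ctrl.get_image(n)[:,:,::-1].copy();cv2.imwrite(f'pics/end_{n}.png',im)
    for X,h,c in(((475.8,-81.9),157,'l'),((452.1,-172.9),122,'m'),((499.4,9.1),92,'s'),((433.5,250.5),115,'sq'),((576,276),85,'sqs')):
        print(n,c,'expected cap top',proj(P,[*X,h])[0].round(1))
    for t in('large_bottle','medium_bottle','small_bottle','square_bottle','square_bottle_small'):
        for d in ctrl.landmark_of(t,n)[:2]:
            print(n,t,round(d['p'],2),np.round(d['uv']),plane(P,d['uv'],7 if 'sq' not in t else 0)[0][:2].round())
a=cv2.imread('pics/end_top.png')[200:310,285:455];cv2.imwrite('pics/end_top_c.png',cv2.resize(a,None,fx=4,fy=4))
```

```text
t 26.83 [481.6 266.3 382.5] F [ 0.4 -0.3  0.7] w 76.9 tz [-0.003 -0.002 -1.   ] q [ 0.48  0.34  1.81 -0.    0.99 -0.75]
top l expected cap top [373. 254.]
top m expected cap top [415.5 268. ]
top s expected cap top [328.1 246.5]
top sq expected cap top [211.9 274.6]
top sqs expected cap top [206.  210.5]
top large_bottle 0.88 [369. 256.] [491. -84.]
top medium_bottle 0.69 [411. 274.] [ 450. -179.]
top small_bottle 0.81 [236. 185.] [654. 227.]
top small_bottle 0.64 [331. 252.] [499.   3.]
top square_bottle 0.54 [220. 280.] [431. 256.]
top square_bottle_small 0.66 [211. 217.] [578. 282.]
scene l expected cap top [335.3 233.2]
scene m expected cap top [361.5 278.5]
scene s expected cap top [310.6 222.8]
scene sq expected cap top [210.9 173.4]
scene sqs expected cap top [253.1 146. ]
scene large_bottle 0.93 [335. 278.] [479. -82.]
scene medium_bottle 0.81 [357. 310.] [ 452. -170.]
scene small_bottle 0.67 [291. 168.] [638. 218.]
scene small_bottle 0.65 [313. 251.] [496.  -0.]
scene square_bottle 0.73 [219. 204.] [443. 258.]
scene square_bottle 0.36 [311. 249.] [502.  11.]
scene square_bottle_small 0.64 [256. 171.] [579. 277.]
```

View pics/end_scene.png

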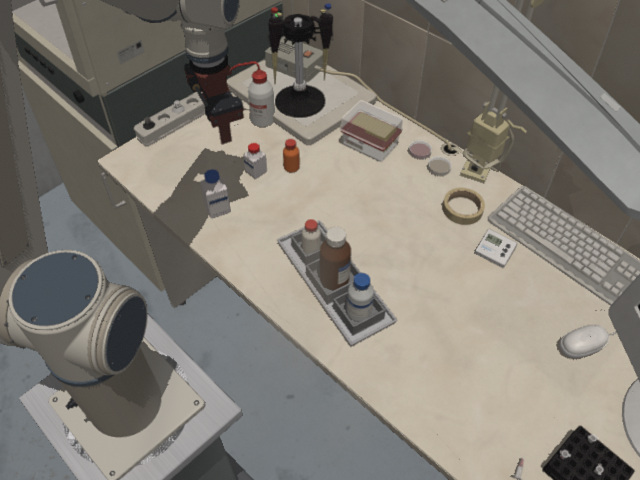

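View pics/end_top_c.png

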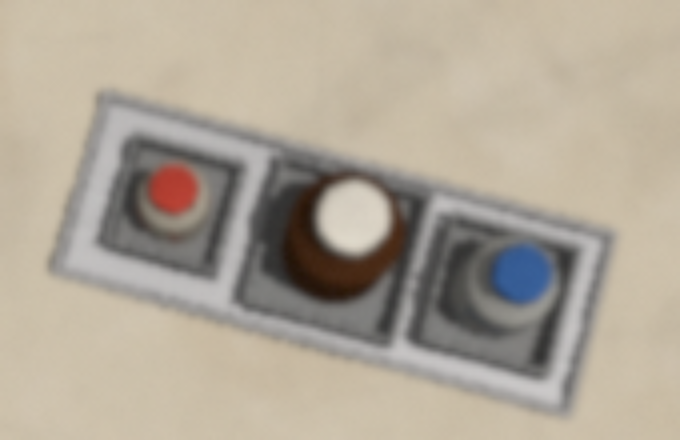

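The cap tops are at top (373.5,254), (415.5,268) and (328.5,247), within about 0.6 px (roughly 1–2 mm) of where centred, upright bottles would show. Both square bottles stand where they were, and the gripper is in free air. Handing in.

Run:
```python
from h import *
print(ctrl.close_job()); st()
```

```text
the job is handed in; nothing more can be done
None
the job is handed in; nothing more can be done
```

All three round bottles are standing upright in the cells of their own size, and I handed the job in at about 27 s of the 102 s allowed. I placed the small one first, then the medium, then the large. Each was lowered until the wrist force showed contact (4 to 10 N) before I let go.

**Last checks:**
- **Round bottles:** in the top view, the three caps are within about 0.6 px (roughly 1–2 mm) of where centred, upright bottles would show.
- **Square bottles:** both look upright and unmoved in the final scene picture. The network put them within about 10 mm of where they started.
- **Gripper:** it was open and clear of everything, with forces near zero.

**One disagreement:** in the top view, the network put the large bottle's base at (491, -84), about 15 mm from the cell centre. The scene view (479, -82), the cap position and the arm's release pose (476, -82) all agree on the centre, so I took that reading as network error.

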